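# Bring a high-voltage driver's dial back to its zero stop and lock it

### The arm

A 6-joint arm with a two-finger parallel gripper is mounted at the origin on a cart in front of the work surface, level with it; the furniture and walls round the work are solid. World frame = base frame: x ahead of the robot, y to its left, z up, the work surface at z = 0. Lengths are in m, angles in degrees, forces in N, time in s.
With the tool pointing down it reaches from about 0.35 to 0.875 m from the base axis. Payload 4.2 kg.
Tool frame: the origin (TCP) lies midway between the tips of the shut fingers; the grasp point (between the pads) lies 19 mm behind it; z points along the fingers, y is the line along which they close (so a half turn about z gives the same grasp; the last joint's range is limited). The gripper opens to 87 mm and grips with 3 to 60 N. Pads are 19 mm wide; open, the fingers measure 117 mm over their backs; the gripper's body (75 mm by 190 mm) begins 51 mm behind the grasp point.
Start: joints at [86.666, 22.042, 0.453, 0, -68.411, -14.817], TCP at [0.195, 0.594, 0.223] pointing down, gripper open.
Joint ranges: [-179.83, 179.83], [-69.29, 118.12], [-61.27, 80.66], [-181.25, 117.63], [-171.15, -9.14], [-177.46, 177.46]. Speed limits (degrees/s): [159.86, 159.86, 180, 180, 180, 180].

### API

Orientations are given as a 3x3 rotation matrix whose columns are the frame's x, y, z axes.
In Python, from station import sense, capture, finish_job, silhouettes, landmark_of gives the robot as it stands.
- The arm moves only by the tool step_arm, never from a script. Its arguments are lists of equal length, an entry for each row: "linear": the shift along the tool's x, y, z in mm, a list of three; "delta_rot": the turn, a rotation vector about the tool's x, y, z in rad, a list of three; "grip": the finger opening in mm, from 0 to 87. A call has 1 to 10 rows; each row shifts and turns the commanded pose from where the row before left it, along the tool's axes as they then stand; what a row does not reach is not made up. A row lasts 1/8 s, in which the tool goes at most 62.5 mm and 10.7 degrees, less where a joint would pass 70% of its speed; a pose out of reach is approached as far as the arm can. A call with a gripper value outside its range is refused whole. The fingers move at their own pace and stop on an object; the grip force is fixed at half the most. Time passes only in rows, so rows that do not move let the fingers close. It gives the time, the measured TCP pose, the force, the opening and the grip force at its end, in the units of the state.
- sense(): the state, without advancing time (a new reading comes with each control period).
- capture(name): name is "scene" or "top" or "wrist"; returns a dict with "img" (420x560x3 uint8, red, green, blue), "fx", "fy", "cx", "cy" (pixels), "k1" (the pictures are not rectified: a ray, as slopes to the right and down, at radius r is drawn at 1 + k1 r^2 times it, then the intrinsics apply), "world_to_cam" (4x4, takes a point from world to camera coordinates); the wrist camera has in their place "mount" (4x4, takes a point from camera to tool coordinates, whose origin is the TCP and whose axes are the flange's). Camera axes: x right, y up, looking along -z (the intrinsics and any distortion apply to the point x, -y, -z); pixel columns grow to the right and rows downward; lengths in m; the calibration is good to about 2 mm. A picture is of the moment at which its call begins: read the wrist's pose just before it. There is no depth.
- finish_job(): hands the job in; it is judged then, once.
Trained networks look in the newest picture that a camera, given by its name, has taken for a name from the list of things; names that differ only in an ending like _2 or _b are one class to them, and where a whole thing is asked for, a point or a joint stands for the part that bears it (a point fixed in the world has none). Each returns a list of dicts, best first, with "score" (0 to 1); they miss things now and then, are a little off and sometimes report something else, mostly with a low value. They report only what shows in the picture. A call takes as long as a camera call.
- silhouettes(camera, label): "mask" (420x560 bool, what is visible of it) and "point" ([column, row] in pixels, amid what is visible of it).
- landmark_of(camera, label): "point" ([column, row] in pixels: a listed point, or the origin of a listed thing).
The state is a dict: "time_s": time; "joints": joint angles; "joint_velocities": joint speeds; "effort": joint torques, N m; "tcp_pos": TCP position; "ee_rot": TCP orientation; "wrist_force": force on the tool from outside, world axes, zero at the start; "moment": the same for the moment, N m; "gripper_width": opening from 0.0 (shut) to 1.0 (fully open); "gripper_force": force on a finger pad.
Only numpy, scipy, OpenCV 4.12 (cv2) and the standard library are available. Lean on these libraries where they do the work, as an engineer would, in place of code of your own. Each camera call takes 0.05 s, during which the arm holds its last target. There are 200 camera calls.

### The job

The high-voltage driver with the sloping front must be made safe before its crystal is unplugged. Wind its dial back anticlockwise until it rests on its zero stop, without forcing the stop, then slide the lock bolt beside the dial fully home into the notch of the dial's skirt. Leave the driver's loose neighbours where they are.

Things in the scene. Friction and masses are not known exactly. Their poses are not given: they have to be found in the camera images.
- driver: The grey bench driver, fixed: 190 wide (y), 170 deep (x), 120 high, origin at the centre of its underside, x to its back, y to its left as seen from the front, z up. Its front edge is 32 high; from there the aluminium control face slopes up and back at 35 degrees to a flat top 45 deep. On the face: the dial left of the middle, the lock bolt to the right of it, the turns counter above the dial.
- dial_grip (a point): Fixed point on the dial's axis, at the height to grip, 42 out from the sloping face. Its axes are the face's: x up the slope, y left, z out of the face along the dial's axis (35 degrees from vertical, leaning to the front). The dial: a knurled black cylindrical grip 38 across, from 11 to 58 out of the face, on an aluminium skirt 54 across, 2.5 to 11 out of the face. It turns with about 0.06 N m.
- zero_mark (a point): Fixed point 24 from the dial's axis straight up the slope, 11 out of the face, beside the long engraved zero line: where the index mark lies when the dial rests on its zero stop. Axes as for dial_grip.
- dial_index (a point): The index mark, a dark line on the skirt's rim, 24 from the dial's axis, turns with the dial. Its reading grows clockwise seen from outside; it may begin up to nearly one turn above zero, and two turns are possible. The stop is springy: the dial gives 0.2 rad per N m against it (2.9 at the index for 0.6 N m, the most the stop should bear) and springs back when let go.
- counter_pointer (a point): White pointer of the turns counter, in a 36 long dark window above the dial; driven by the dial, it moves 12 to the right (-y of the face) per clockwise turn.
- counter_zero (a point): Fixed point where the counter's pointer stands when the dial is at zero, near the window's left end.
- bolt_post (a point): Upright round steel thumb post of the lock bolt, 10 across, from 7 to 22 out of the face; this point is on its axis, 14.5 out of the face. The bolt is a flat bar 8 wide and 62 long, its top 7 out of the face, that slides along y of the face with under 1 N in a dark guide (straps 9 high) to the right of the dial. It starts drawn back, 8 to 13 to the right of home.
- bolt_home (a point): Fixed point where bolt_post stands when the bolt is fully home, 56.2 to the right of the dial's axis, 14.5 out of the face. Axes as for dial_grip. The bolt's bevelled tip, 34 to the left of its post, enters a notch in the skirt's rim (11 wide, 5 deep, 90 degrees clockwise from the index mark) only when the dial is at zero.
- lens_stand_mid (a point): Middle of a loose black ring lens mount on a black post holder and pale foot, 78x46x121, that stands to the left of the driver.
- post_holder_mid (a point): Middle of a loose black post holder with a white foot, 50x70x103, that stands to the right of the driver.
- hex_keys_mid (a point): Middle of a loose hex key set with a red holder and a black cap beside it, 92x77x37, on the table in front of the driver.
- optic_box_mid (a point): Middle of a small pale eight-sided optic box, 38x42x19, lying loose on the driver's flat top.

How it is judged (in metres and radians):
On the way:
1. the dial is wound back to zero: index within 2.2 mm of the zero mark, counter within 3 mm of zero (distance between dial_index and zero_mark below 0.0022 m and distance between counter_pointer and counter_zero below 0.003 m), for 0.2 s.
At the end, for the whole second after the job is handed in: The dial's index mark is within 2.2 mm of the zero mark and the counter's pointer within 3 mm of its zero (the dial rests on its zero stop), and the lock bolt's post is within 2 mm of its home point (the bolt is in the notch) (all of step 1 and distance between bolt_post and bolt_home below 0.002 m); the robot touches nothing.
It fails at once if the zero stop is forced: the dial is wound more than 2.9 mm at its index (0.12 rad, about 0.6 N m) past zero (distance between counter_pointer and counter_zero below 0.003 m and y of dial_index in the frame of zero_mark above 0.0029 m and x of dial_index in the frame of zero_mark above -0.005 m).
It fails at once if a loose neighbour of the driver is moved by more than 25 mm (distance of any of lens_stand_mid, post_holder_mid, hex_keys_mid, optic_box_mid from where it was at the start of the episode above 0.025 m).
It also fails if it takes over 61 s, if anything falls off the work surface, if the arm or the gripper's body presses on something with over 40 N, if the wrist force passes 120 N, or if a joint passes its speed limit or range.

## Working session

There is one attempt and no reset: what is moved stays moved. The work goes in short steps, Python scripts to look and compute and a tool call to move; the robot and the scene stay as the last step left them, time stands still between calls to the robot, and variables do not carry over. Pictures are saved under pics/ and viewed, at most 10 in all, crops included, and the job is handed in when it is done.

Besides the shell and the picture viewer there is one more tool, called in YAML: its name, and indented under it one key for each argument. step_arm: Moves the arm, as the interface text tells. Its arguments: {"type":"object","properties":{"linear":{"type":"array"},"delta_rot":{"type":"array"},"grip":{"type":"array"}},"required":["linear","delta_rot","grip"]}

```bash
ls; mkdir -p pics; cat > h.py <<'E'
import numpy as np, cv2
from station import *
def ray(c,px,s=None):
    # returns origin,dir in world
    K=np.array([[c['fx'],0,c['cx']],[0,c['fy'],c['cy']],[0,0,1.]])
    u=cv2.undistortPoints(np.array([[px]],float),K,np.array([c['k1'],0,0,0.]),None).ravel() if False else None
    d=np.array([(px[0]-c['cx'])/c['fx'],(px[1]-c['cy'])/c['fy']]);u=d.copy()
    for _ in range(20): u=d/(1+c['k1']*(u@u))
    v=np.array([u[0],-u[1],-1.])
    T=cam2w(c,s); v=T[:3,:3]@v
    return T[:3,3],v/np.linalg.norm(v)
def cam2w(c,s=None):
    if 'world_to_cam' in c: return np.linalg.inv(np.array(c['world_to_cam']))
    W=np.eye(4);W[:3,:3]=np.array(s['ee_rot']);W[:3,3]=s['tcp_pos']
    return W@np.array(c['mount'])
def proj(c,p,s=None):
    q=np.linalg.inv(cam2w(c,s))@np.append(p,1);u=np.array([q[0],-q[1]])/-q[2]
    u=u*(1+c['k1']*(u@u));return np.array([u[0]*c['fx']+c['cx'],u[1]*c['fy']+c['cy']])
def tri(rays):
    A=sum(np.eye(3)-np.outer(d,d) for o,d in rays);b=sum((np.eye(3)-np.outer(d,d))@o for o,d in rays)
    p=np.linalg.solve(A,b);return p,[np.linalg.norm((np.eye(3)-np.outer(d,d))@(p-o)) for o,d in rays]
def save(n,img,z=None):
    cv2.imwrite('pics/'+n,np.ascontiguousarray(img[:,:,::-1]))
E
cat > a.py <<'E'
from h import *
cs={n:capture(n) for n in('scene','top','wrist')};s=sense()
print(s['time_s'],s['tcp_pos'],np.round(s['ee_rot'],3),s['gripper_width'])
print(np.round(cs['wrist']['mount'],3),[np.round(cam2w(cs[n])[:3,3],2) for n in('scene','top')])
for l in 'driver dial_grip zero_mark dial_index counter_pointer counter_zero bolt_post bolt_home lens_stand_mid post_holder_mid hex_keys_mid optic_box_mid'.split():
    R=[];o=[]
    for n in('scene','top'):
        r=landmark_of(n,l)
        if r: R.append(ray(cs[n],r[0]['point']));o.append((n,np.round(r[0]['point'],1).tolist(),round(r[0]['score'],2)))
    print(l,o,*( [np.round(x,4) for x in tri(R)] if len(R)>1 else []))
save('s.png',np.hstack([cs['scene']['img'][:,:],cs['top']['img']])[::1,::1])
im=cv2.resize(cv2.imread('pics/s.png'),(800,300));cv2.imwrite('pics/s.png',im)
E
python3 a.py
```

```text
pics
0.15 [0.19454572 0.59351443 0.2217316 ] [[ 0.95  -0.312 -0.   ]
 [-0.312 -0.95  -0.002]
 [ 0.     0.002 -1.   ]] 0.9993246645802328
[[-0.     0.969  0.247  0.067]
 [ 1.    -0.     0.001 -0.001]
 [ 0.001  0.247 -0.969 -0.162]
 [ 0.     0.     0.     1.   ]] [array([ 0.04, -0.96,  0.83]), array([ 0.33, -0.17,  1.12])]
driver [('scene', [286.0, 244.4], 0.6), ('top', [286.5, 202.9], 0.85)] [ 0.5664 -0.1723  0.0011] [0.0025 0.0025]
dial_grip [('scene', [265.1, 199.5], 0.56), ('top', [263.8, 209.7], 0.77)] [ 0.5332 -0.1268  0.1146] [0.003 0.003]
zero_mark [('scene', [278.6, 203.5], 0.67), ('top', [272.6, 191.0], 0.85)] [ 0.5688 -0.1418  0.1009] [0.0052 0.0052]
dial_index [('scene', [263.6, 215.7], 0.74), ('top', [270.6, 216.0], 0.66)] [ 0.5236 -0.139   0.0814] [0.0008 0.0008]
counter_pointer [('scene', [262.7, 200.6], 0.73)]
counter_zero [('scene', [293.6, 187.8], 0.95), ('top', [270.4, 177.1], 0.98)] [ 0.5998 -0.1413  0.1294] [0.003 0.003]
bolt_post [('scene', [283.2, 226.0], 0.58), ('top', [298.7, 211.8], 0.6)] [ 0.5332 -0.2008  0.089 ] [0.0032 0.0032]
bolt_home [('scene', [278.6, 219.9], 0.64)]
lens_stand_mid [('scene', [256.8, 184.2], 0.77), ('top', [213.4, 186.2], 0.67)] [ 0.589  -0.0094  0.0684] [0.0049 0.0049]
post_holder_mid [('scene', [343.4, 269.2], 0.86), ('top', [359.3, 191.6], 0.61)] [ 0.5897 -0.341   0.0431] [0.0055 0.0055]
hex_keys_mid [('scene', [228.0, 273.9], 0.8), ('top', [294.8, 273.8], 0.63)] [ 0.4022 -0.1905  0.0068] [0.0011 0.0011]
optic_box_mid [('scene', [317.6, 205.7], 0.49), ('top', [308.1, 168.2], 0.87)] [ 0.6158 -0.219   0.1235] [0.0016 0.0016]
```

View picture.

View pics/s.png

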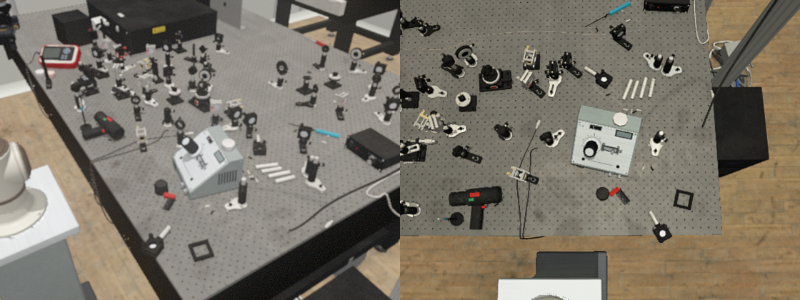

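```bash
cat >> h.py <<'E'
from scipy.spatial.transform import Rotation as Ro
S,C=np.sin(np.radians(35)),np.cos(np.radians(35))
def face(yaw): return Ro.from_euler('z',yaw,degrees=True).as_matrix()@np.array([[C,0,-S],[0,1,0],[S,0,C]])
def delta(s,R,p,pre=''):
    """tool-frame shift (mm) and rotvec (rad) from the state's pose to pose R,p (translate first)"""
    R0=np.array(s['ee_rot']);print(pre,'lin',np.round(R0.T@(p-s['tcp_pos'])*1000,1),'rot',np.round(Ro.from_matrix(R0.T@R).as_rotvec(),4))
E
cat > b.py <<'E'
from h import *
from scipy.optimize import least_squares
cs={n:capture(n) for n in('scene','top')};s=sense()
pts={'dial_grip':(0,0,0),'zero_mark':(.024,0,-.031),'counter_zero':None,'bolt_post':None,'driver':None}
obs=[]
for l in pts:
    for n in cs:
        r=landmark_of(n,l)
        if r: obs.append((l,n,np.array(r[0]['point'])))
# params: dial x,y,z(face foot),yaw ; dial z is tied to slope via driver origin ; counter up,left ; bolt right ; driver dial dx,dy
def pt(l,q):
    F=face(q[2]*100);foot=np.array([q[0],q[1],0]) # driver origin
    # face: front edge at x=-.085,z=.032
    base=foot+Ro.from_euler('z',q[2]*100,degrees=True).apply([-.085,0,.032])
    dial=base+F@[q[3],q[4],.042]
    if l=='driver':return foot
    if l=='counter_zero':return dial+F@[q[5],q[6],-.042]
    if l=='bolt_post':return dial+F@[0,-q[7],-.0275]
    return dial+F@np.array(pts[l])
f=lambda q:np.concatenate([proj(cs[n],pt(l,q))-p for l,n,p in obs])
r=least_squares(f,[.566,-.172,-.12,.07,.03,.055,.012,.066],loss='soft_l1')
q=r.x;print(np.round(q,4));print([(o[0],o[1],np.round(v,1).tolist()) for o,v in zip(obs,f(q).reshape(-1,2))])
F=face(q[2]*100);D=pt('dial_grip',q);print('dial',D)
np.save('fit.npy',q)
R=np.c_[F[:,0],-F[:,1],-F[:,2]]
delta(s,R,D+F[:,2]*.085)
E
python3 b.py
```

```text
[ 0.5669 -0.181  -0.1546  0.0756  0.0448  0.0571  0.0083  0.0669]
[('dial_grip', 'scene', [-0.4, -0.5]), ('dial_grip', 'top', [0.5, -0.6]), ('zero_mark', 'scene', [0.1, 0.2]), ('zero_mark', 'top', [-0.3, 2.4]), ('counter_zero', 'scene', [2.6, 3.5]), ('counter_zero', 'top', [-1.4, -0.0]), ('bolt_post', 'scene', [-4.5, -0.2]), ('bolt_post', 'top', [0.9, -6.0]), ('driver', 'scene', [-0.4, 0.8]), ('driver', 'top', [-0.2, -0.4])]
dial [ 0.53341986 -0.12526719  0.10976024]
 lin [497.2 580.1  43.2] rot [ 0.0143  0.6107 -0.0455]
```

step_arm:
  linear:
    - [38,44.5,0]
    - [38,44.5,0]
    - [38,44.5,0]
    - [38,44.5,0]
    - [38,44.5,0]
    - [38,44.5,0]
    - [38,44.5,0]
    - [38,44.5,0]
    - [38,44.5,0]
    - [38,44.5,0]
  delta_rot:
    - [0,0,0]
    - [0,0,0]
    - [0,0,0]
    - [0,0,0]
    - [0,0,0]
    - [0,0,0]
    - [0,0,0]
    - [0,0,0]
    - [0,0,0]
    - [0,0,0]
  grip: [87,87,87,87,87,87,87,87,87,87]

```text
time_s: 3.2
tcp_pos: [0.4177, 0.0509, 0.2232]
ee_rot: [[0.95, -0.311, 0.002], [-0.311, -0.95, 0.001], [0.001, -0.001, -1.0]]
wrist_force: [0.4, 1.0, -0.1]
gripper_width: 0.998
gripper_force: 0.0
```

step_arm:
  linear:
    - [38,44.5,0]
    - [38,44.5,0]
    - [38,44.5,0]
    - [0,0,0]
    - [0,0,0]
    - [0,0,0]
    - [0,0,0]
    - [0,0,0]
    - [0,0,0]
  delta_rot:
    - [0,0,0]
    - [0,0,0]
    - [0,0,0]
    - [0,0.153,-0.011]
    - [0,0.153,-0.011]
    - [0,0.153,-0.011]
    - [0,0.153,-0.011]
    - [0,0,0]
    - [0,0,0]
  grip: [87,87,87,87,87,87,87,87,87]

```text
time_s: 4.32
tcp_pos: [0.4943, -0.1312, 0.2364]
ee_rot: [[0.816, -0.305, 0.49], [-0.244, -0.952, -0.186], [0.523, 0.032, -0.851]]
wrist_force: [0.3, -0.1, -0.3]
gripper_width: 0.999
gripper_force: 0.0
```

```bash
cat > c.py <<'E'
from h import *
import sys
s=sense();c=capture('wrist');q=np.load('fit.npy')
print(s['time_s'],s['tcp_pos'],np.round(s['ee_rot'],3).tolist(),np.round(s['joints'],1))
for l in 'dial_grip zero_mark dial_index counter_pointer counter_zero bolt_post bolt_home'.split():
    r=landmark_of('wrist',l)
    if r: print(l,np.round(r[0]['point'],1),round(r[0]['score'],2))
save(sys.argv[1],c['img'])
E
python3 c.py w1.png
```

```text
4.325 [ 0.49428961 -0.13116786  0.23644618] [[0.816, -0.305, 0.49], [-0.244, -0.952, -0.186], [0.523, 0.032, -0.851]] [  7.1  -4.1 -50.   43.4 -20.9  27.8]
dial_grip [261.8 240. ] 0.81
zero_mark [152.7 230.5] 0.42
counter_zero [248.8 176.7] 0.72
bolt_post [320.6 226.9] 0.53
bolt_home [311.5 227.7] 0.86
```

View pics/w1.png

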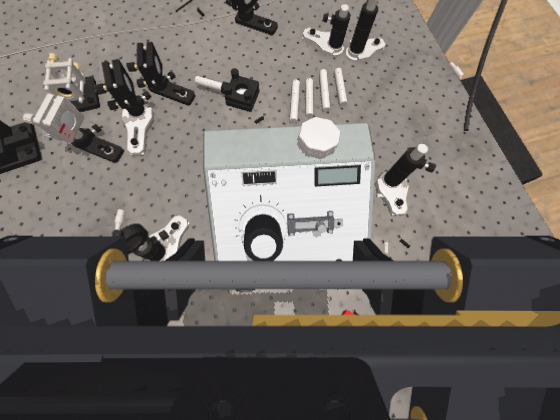

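step_arm:
  linear:
    - [0,0,25]
    - [0,0,25]
    - [0,0,0]
  delta_rot:
    - [0,0,0]
    - [0,0,0]
    - [0,0,0]
  grip: [87,87,87]

```text
time_s: 5.1
tcp_pos: [0.5169, -0.1418, 0.1939]
ee_rot: [[0.82, -0.306, 0.483], [-0.244, -0.951, -0.189], [0.518, 0.037, -0.855]]
wrist_force: [-1.1, -1.3, 0.1]
gripper_width: 1.001
gripper_force: 0.0
```

```bash
cat > k.py <<'E'
from h import *
import json,os
s=sense();L=json.load(open('st.json')) if os.path.exists('st.json') else []
L.append([list(map(float,s['joints'])),list(map(float,s['tcp_pos'])),np.array(s['ee_rot']).tolist()]);json.dump(L,open('st.json','w'))
print(s['time_s'],np.round(s['joints'],2),np.round(s['tcp_pos'],4),np.round(s['ee_rot'],4).tolist())
E
python3 k.py
python3 - <<'E'
from h import *
c=capture('wrist');im=c['img'][120:300,180:400];save('w2.png',cv2.resize(im,None,fx=3.3,fy=3.3,interpolation=cv2.INTER_CUBIC))
E
```

```text
5.1 [ -4.25   1.69 -54.85  69.34  -9.38  10.28] [ 0.5169 -0.1418  0.1939] [[0.8201, -0.3062, 0.4834], [-0.2439, -0.9512, -0.1888], [0.5177, 0.0369, -0.8548]]
```

View pics/w2.png

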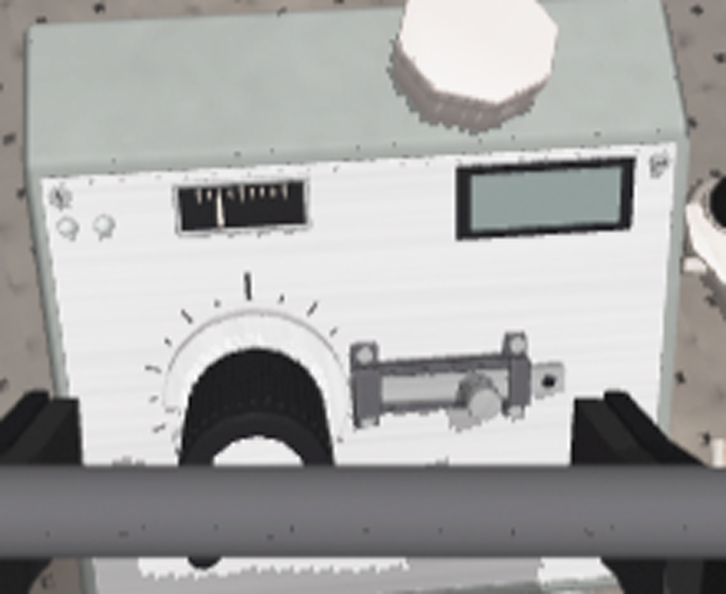

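```bash
cat > kin.py <<'E'
from h import *
import json
from scipy.optimize import least_squares
def Rr(a,t): return Ro.from_euler(a,t,degrees=True).as_matrix()
def rot(j,s4=1,s6=1,c6=0):
    # forearm frame: x fwd along forearm (pitch down = j2-j3), y left, z up
    A=Rr('z',j[0])@Rr('y',j[1]-j[2])@Rr('x',s4*j[3])@Rr('y',-j[4])
    B=np.array([[0,0,1],[0,-1,0],[1,0,0.]]) # tool: z->fwd x, x->up, y->-left
    return A@B@Rr('z',s6*j[5]+c6)
def pos(j,g,R):
    a1,d1,L2,a3,L3,d6=g
    h=np.radians(j[1]);p=np.radians(j[1]-j[2])
    r=a1+L2*np.sin(h)+a3*np.sin(p)+L3*np.cos(p);z=d1+L2*np.cos(h)+a3*np.cos(p)-L3*np.sin(p)
    return Rr('z',j[0])@[r,0,z]+d6*R[:,2]
def load():
    L=[([86.666,22.042,.453,0,-68.411,-14.817],[.1945,.5935,.2217],[[.95,-.312,0],[-.312,-.95,-.002],[0,.002,-1]]),
    ([7.1,-4.1,-50,43.4,-20.9,27.8],[0.49428961,-0.13116786,0.23644618],[[0.816,-0.305,0.49],[-0.244,-0.952,-0.186],[0.523,0.032,-0.851]])]
    return L+json.load(open('st.json'))
def fit():
    L=load();f=lambda g:np.concatenate([pos(j,g,np.array(R))-p for j,p,R in L]+[.003*(g-G0)])
    G0=np.array([.05,.3,.35,.03,.35,.25]);r=least_squares(f,G0);return r.x,f(r.x)[:-6]
if __name__=='__main__':
    for s4 in(1,-1):
        for s6 in (1,-1):
            print(s4,s6,[np.round(Ro.from_matrix(rot(j,s4,s6).T@np.array(R)).as_rotvec(True),1).tolist() for j,p,R in load()])
    g,e=fit();print(np.round(g,3),np.round(e*1000,1))
E
python3 kin.py
```

```text
1 1 [[-0.1, -0.1, 119.7], [-20.7, 20.6, -47.5], [-13.2, 13.2, -68.2]]
1 -1 [[-0.1, -0.1, 90.0], [-27.1, 8.4, 6.9], [-14.8, 10.3, -47.8]]
-1 1 [[-0.1, -0.1, 119.7], [0.0, -0.0, 34.4], [0.0, -0.0, 69.4]]
-1 -1 [[-0.1, -0.1, 90.0], [0.0, -0.0, 90.0], [0.0, 0.0, 90.0]]
[-0.11   0.333  0.849  0.005  0.425  0.749] [-1.593e+02  9.300e+00 -1.600e+00  1.000e-01  7.800e+00  5.100e+00
 -1.900e+00 -1.100e+01 -3.500e+00]
```

```bash
sed -i 's/s4=1,s6=1,c6=0/s4=-1,s6=-1,c6=90/; s/a1,d1,L2,a3,L3,d6=g/a1,d1,L2,a3,L3,d6,b=g/; s/@\[r,0,z\]/@[r,b,z]/; s/.35,.25\])/.35,.25,-.16])/; s/\[:-6\]/[:-7]/; s/\[.003/[.001/' kin.py
python3 - <<'E'
from kin import *
g,e=fit();print(np.round(g,3),np.round(e*1000,1))
for j,p,R in load(): print(np.round(Rr('z',-j[0])@(np.array(p)),4), np.round(Rr('z',-j[0])@np.array(R)[:,2],3))
E
```

```text
[ 0.336 -0.204  0.463  0.123  0.053  0.095 -0.139] [-20.9   1.2   3.6  -6.   28.7 -11.5  -1.3 -50.2   7.8]
[ 0.6038 -0.1597  0.2217] [-0.002 -0.    -1.   ]
[ 0.4743 -0.1913  0.2364] [ 0.463 -0.245 -0.851]
[ 0.526  -0.1031  0.1939] [ 0.496 -0.152 -0.855]
```

```bash
python3 - <<'E'
s=open('kin.py').read()
s=s.replace("@[r,b,z]+d6*R[:,2]","@([r,0,z]+Rr('y',j[1]-j[2])@Rr('x',-j[3])@[0,b,0])+d6*R[:,2]").replace('.35,.25,-.16]','.35,.306,-.16]')
open('kin.py','w').write(s)
E
cat > ik.py <<'E'
from kin import *
lo=np.array([-179.8,-69.2,-61.2,-181.2,-171.1,-177.4]);hi=np.array([179.8,118.1,80.6,117.6,-9.2,177.4])
def ik(p,R,g,n=60,z_only=False):
    rng=np.random.default_rng(0);out=[]
    def f(j):
        Q=rot(j);e=(Q[:,2]-R[:,2]) if z_only else (Ro.from_matrix(Q.T@R).as_rotvec())
        return np.concatenate([(pos(j,g,Q)-p)*5,e])
    for _ in range(n):
        j0=rng.uniform(lo,hi);j0[0]=rng.uniform(-90,90)
        r=least_squares(f,j0,bounds=(lo,hi),x_scale=50.)
        if r.cost<1e-5 and not any(np.abs(r.x-o).max()<2 for o in out): out.append(r.x)
    return out
if __name__=='__main__':
    g,e=fit();print(np.round(g,3),np.round(e*1000,1))
    q=np.load('fit.npy');F=face(q[2]*100);D=np.array([.5334,-.1253,.1098])
    for out in(.06,-.019):
        for a in range(-180,180,30):
            R=np.c_[F[:,0],-F[:,1],-F[:,2]]@Rr('z',a)
            for o in ik(D+F[:,2]*out,R,g,12): print(out,a,np.round(o,1))
E
python3 ik.py
```

```text
[ 0.002  0.163  0.564 -0.002  0.421  0.307 -0.16 ] [ 0. -0.  0. -0.  0. -0. -0. -0.  0.]
```

```bash
cat > t.py <<'E'
from ik import *
import ik as I
g,e=fit()
q=np.load('fit.npy');F=face(q[2]*100);D=np.array([.5334,-.1253,.1098])
I.lo=np.array([-180,-90,-120,-360,-180,-360.]);I.hi=np.array([180,130,130,360,180,360.])
for out in (.06,-.019):
    R=np.c_[F[:,0],-F[:,1],-F[:,2]]
    for o in ik(D+F[:,2]*out,R,g,40):
        o[3:]=(o[3:]+180)%360-180;print(out,np.round(o,1))
E
python3 t.py
```

```text
-0.019 [  -4.4  115.9 -117.4  -70.8  173.3   10.2]
```

```bash
python3 - <<'E'
s=open('ik.py').read()
s=s.replace("x_scale=50.)","x_scale=30.,ftol=1e-12,xtol=1e-12,gtol=1e-14,max_nfev=300)").replace("j0[0]=rng.uniform(-90,90)","j0[:3]=[rng.uniform(-60,60),rng.uniform(-20,60),rng.uniform(-60,20)]")
open('ik.py','w').write(s)
E
python3 t.py; sed -i "s/D+F\[:,2\]\*out,R,g,12/D+F[:,2]*out,R,g,8/;s/-180,180,30/-180,180,45/" ik.py; python3 ik.py
```

```text
[ 0.002  0.163  0.564 -0.002  0.421  0.307 -0.16 ] [ 0. -0.  0. -0.  0. -0. -0. -0.  0.]
```

```bash
cat > t2.py <<'E'
from kin import *
g,e=fit();print(repr(g))
lo=np.array([-179.8,-69.2,-61.2,-181.2,-171.1,-177.4]);hi=np.array([179.8,118.1,80.6,117.6,-9.2,177.4])
a1,d1,L2,a3,L3,d6,b=g
def sols(p,z):
    """all j1..j5 reaching TCP p with tool axis z (j6 free)"""
    W=p-d6*z;out=[];last={}
    for j1 in np.arange(-120,120,.25):
        Ri=Rr('z',-j1);w=Ri@W;zz=Ri@z
        # j5 axis y4=(0,c,s) rotated by pitch: V = w - b*y4 must lie in plane y=0 -> y4_y = w_y/b ; y4 ⟂ z, y4 ⟂ forearm
        cy=w[1]/b
        if abs(cy)>1: last={}; continue
        for sg in(1,-1):
            # y4=(x,cy,k): in-plane part norm sn, direction n ⟂ forearm; need z·y4=0
            sn=sg*np.sqrt(1-cy*cy)
            # reach: V=w-b*(sn*sinphi, cy, sn*cosphi); V = arm(phi,j2): eliminate: X+.. 
            # arm: r=a1+L2 sin h +(a3+b*sn... ) -> fold b*sn into a3
            A3=a3+b*sn;x=w[0]-a1;y=w[2]-d1
            M=np.hypot(A3,L3);dd=np.hypot(x,y);ca=(dd*dd-L2**2-M**2)/(2*L2*M)
            if abs(ca)>1: last.pop(sg,None);continue
            for el in(1,-1):
                # forearm vec angle (from +x, ccw): phi down => vec=(A3 sin+L3 cos, A3 cos - L3 sin)
                be=el*np.arccos(ca) # angle from upper arm to forearm vector
                th=np.arctan2(y,x)-np.arctan2(M*np.sin(be),L2+M*np.cos(be))
                h=np.pi/2-th; phi=np.arctan2(A3,L3)-(th+be)
                y4=np.array([sn*np.sin(phi),cy,sn*np.cos(phi)]);v=zz@y4
                k=(sg,el)
                if k in last and last[k][0]*v<0 and abs(last[k][0]-v)<.3:
                    j4=np.degrees(np.arctan2(-sn,cy)) # y4 = Rx(-j4) y -> (0,cos j4,-sin j4)
                    f4=Ri.T@Rr('y',np.degrees(phi))@Rr('x',-j4)
                    t=f4.T@z;j5=np.degrees(np.arctan2(t[2],t[0]))
                    j=np.array([j1,np.degrees(h),np.degrees(h-phi),j4,j5]);j=(j+180)%360-180
                    out.append(j)
                last[k]=(v,)
    return out
if __name__=='__main__':
    q=np.load('fit.npy');D=np.array([.5334,-.1253,.1098])
    for p,z,n in [(np.array([.5169,-.1418,.1939]),np.array([.4834,-.1888,-.8548]),'chk')]+[(D+face(q[2]*100)[:,2]*o,-face(q[2]*100)[:,2],o) for o in(.1,.06,.02,-.019)]:
        for j in sols(p,z): print(n,np.round(j,1),'OK' if np.all((j>=lo[:5])&(j<=hi[:5])) else '')
E
python3 t2.py
```

```text
array([ 0.00178104,  0.16312463,  0.56370641, -0.00198794,  0.42137966,
        0.30703365, -0.15962152])
chk [ -34.2   98.3 -153.2  149.9  166.2] 
chk [ -33.5   98.7 -130.8 -146.7 -168.4] 
chk [-32.5   1.8 -49.6 142.9   9.7] 
chk [ -4.    1.7 -54.8  68.7  -9.5] OK
chk [   4.8   99.8 -128.3  -44.4  161.3] 
chk [   5.5   99.5 -157.2   41.9 -159.8] 
0.1 [ -36.5   95.  -122.7 -146.3 -157.6] 
0.1 [ -32.8   96.4 -150.2  135.5  165.8] 
0.1 [   7.8   97.  -151.6   49.3 -162.7] 
0.1 [  12.2   95.5 -121.9  -37.3  154.3] 
0.06 [ -33.5  101.6 -121.2 -141.4 -163.1] 
0.06 [ -33.2  101.6 -148.1  140.6  163.3] 
0.06 [   8.2  102.1 -149.4   43.5 -160.6] 
0.06 [   8.5  102.1 -120.3  -42.7  160. ] 
0.02 [ -33.8  106.8 -146.   146.6  160.6] 
0.02 [ -29.5  108.5 -119.6 -132.6 -168.9] 
0.02 [   4.   108.9 -119.   -51.3  166. ] 
0.02 [   8.5  107.2 -147.5   37.5 -158.1] 
-0.019 [ -33.8  111.9 -144.8  151.5  157.2] 
-0.019 [ -22.2  115.6 -117.8 -114.6 -175.7] 
-0.019 [  -4.2  115.9 -117.4  -70.5  173.2] 
-0.019 [   8.2  112.4 -146.5   32.8 -154.9]
```

```bash
cat > t3.py <<'E'
from t2 import *
q=np.load('fit.npy');F=face(-13.5);D=np.array([.5334,-.1253,.1098])
def j6_of(j,R):
    M=rot(np.append(j,0));d=M.T@R;a=np.degrees(np.arctan2(d[1,0],d[0,0]));return ((-a)+180)%360-180  # rot uses Rz(-j6+90)
for tilt in(10,15,20,25,30):
    for az in range(0,360,30):  # az: direction toward which tool z leans, in the face plane (0 = up slope, 90 = left)
        a=np.radians(az);u=F@[np.cos(a),np.sin(a),0]
        z=-F[:,2]*np.cos(np.radians(tilt))+u*np.sin(np.radians(tilt))
        S=[j for o in (.019,) for j in sols(D+z*o,z) if np.all((j>=lo[:5])&(j<=hi[:5]))]
        for j in S: print(tilt,az,np.round(j,1))
E
sed -i 's/np.arange(-120,120,.25)/np.arange(-90,60,.5)/' t2.py; python3 t3.py
```

```text
array([ 0.00178104,  0.16312463,  0.56370641, -0.00198794,  0.42137966,
        0.30703365, -0.15962152])
15 0 [ -31.    15.7  -36.8 -129.2  -17.3]
15 30 [-21.   14.6 -29.1 -93.4 -13. ]
15 60 [-13.5  14.6 -27.3 -67.2 -14. ]
15 90 [ -7.5  14.9 -27.7 -45.4 -16.1]
15 120 [ -2.   15.3 -29.8 -25.4 -17.4]
15 180 [  5.   15.3 -44.5  28.7 -12.8]
15 210 [ -7.   14.4 -54.1  86.3  -9.8]
15 330 [ -33.    16.8  -46.5 -159.6  -22.4]
20 0 [ -36.5   18.9  -43.9 -141.2  -31.3]
20 30 [ -31.    16.9  -32.8 -109.3  -25. ]
20 60 [-22.   16.  -26.5 -79.3 -23.6]
20 90 [-14.   16.  -24.3 -54.6 -25. ]
20 120 [ -6.5  16.4 -24.9 -32.4 -26.1]
20 150 [  0.5  16.8 -28.8 -10.2 -25.6]
20 180 [  6.5  16.9 -32.3   3.2 -26.9]
20 210 [  6.   16.2 -47.2  48.7 -20. ]
20 240 [ -4.   15.7 -55.   95.5 -21.1]
20 330 [ -33.    19.6  -52.9 -169.   -35.8]
25 0 [ -39.5   22.9  -48.9 -146.6  -44.2]
25 30 [ -36.5   19.8  -35.8 -115.3  -35. ]
25 60 [-28.   18.  -26.6 -85.6 -31.9]
25 90 [-19.   17.6 -22.  -59.8 -32.8]
25 120 [-10.5  17.9 -20.7 -37.8 -34.5]
25 150 [ -2.   18.3 -23.4 -15.8 -34.3]
25 180 [  5.5  18.5 -28.1   1.5 -34. ]
25 210 [  9.5  18.1 -40.9  35.  -28.6]
25 240 [  4.   17.4 -52.5  78.6 -27.5]
25 330 [ -31.5   23.   -55.2 -169.2  -45.8]
30 0 [ -41.5   28.   -52.7 -149.2  -56.8]
30 30 [ -40.5   23.3  -38.1 -118.3  -44.5]
30 60 [-32.5  20.4 -26.7 -89.  -39.6]
30 90 [-23.   19.6 -20.1 -63.  -39.9]
30 120 [-13.5  19.7 -17.5 -40.1 -41.5]
30 150 [ -4.   20.1 -19.4 -17.7 -41.5]
30 210 [ 11.   20.1 -35.3  27.  -36.6]
30 240 [  9.5  19.3 -49.2  66.4 -33.9]
30 270 [ -0.5  19.7 -57.9 109.  -39.4]
```

```bash
sed -i '/^    a1,d1/!b' t2.py; cat > pl.py <<'E'
from t2 import *
def pose(D,F,az,tilt,out,sgn=1,back=.019):
    """tool pose with grasp point 'out' (m) above D along the dial axis; az = lean direction of tool z, tool x = sgn*lean dir"""
    a,t=np.radians([az,tilt]);u=F@[np.cos(a),np.sin(a),0];n=F[:,2]
    z=-n*np.cos(t)+u*np.sin(t);x=sgn*(u*np.cos(t)+n*np.sin(t))
    R=np.c_[x,np.cross(z,x),z];return R,D+n*out+z*back
def full(R,p):
    o=[]
    for j in sols(p,R[:,2]):
        d=rot(np.append(j,0)).T@R   # = Rz(c6)^-1.. rot at j6=0 is M Rz(90); d=Rz(-j6)
        j6=(-np.degrees(np.arctan2(d[1,0],d[0,0]))+180)%360-180
        o.append(np.append(j,j6))
    return [j for j in o if np.all((j>=lo)&(j<=hi))]
if __name__=='__main__':
    F=face(-13.5);D=np.array([.5334,-.1253,.1098])
    for tilt,out in((15,.005),(18,.005),(20,.06)):
        for sgn in(1,-1):
            print(tilt,out,sgn)
            for az in range(-30,181,30):
                print(az,[np.round(j).astype(int).tolist() for j in full(*pose(D,F,az,tilt,out,sgn))])
E
python3 pl.py
```

```text
array([ 0.00178104,  0.16312463,  0.56370641, -0.00198794,  0.42137966,
        0.30703365, -0.15962152])
15 0.005 1
-30 [[-33, 16, -46, -159, -21, -126]]
0 [[-30, 15, -36, -126, -16, -132]]
30 [[-20, 14, -29, -91, -12, -145]]
60 [[-12, 14, -28, -65, -13, -147]]
90 [[-7, 14, -28, -44, -16, -143]]
120 [[-2, 15, -31, -23, -17, -138]]
150 []
180 [[6, 15, -44, 27, -14, -134]]
15 0.005 -1
-30 [[-33, 16, -46, -159, -21, 54]]
0 [[-30, 15, -36, -126, -16, 48]]
30 [[-20, 14, -29, -91, -12, 35]]
60 [[-12, 14, -28, -65, -13, 33]]
90 [[-7, 14, -28, -44, -16, 37]]
120 [[-2, 15, -31, -23, -17, 42]]
150 []
180 [[6, 15, -44, 27, -14, 46]]
18 0.005 1
-30 [[-33, 17, -50, -163, -29, -121]]
0 [[-34, 17, -41, -136, -25, -118]]
30 [[-27, 15, -31, -103, -20, -129]]
60 [[-18, 15, -27, -74, -20, -134]]
90 [[-12, 15, -26, -51, -22, -133]]
120 [[-4, 15, -27, -29, -23, -130]]
150 []
180 [[6, 16, -38, 14, -21, -122]]
18 0.005 -1
-30 [[-33, 17, -50, -163, -29, 59]]
0 [[-34, 17, -41, -136, -25, 62]]
30 [[-27, 15, -31, -103, -20, 51]]
60 [[-18, 15, -27, -74, -20, 46]]
90 [[-12, 15, -26, -51, -22, 47]]
120 [[-4, 15, -27, -29, -23, 50]]
150 []
180 [[6, 16, -38, 14, -21, 58]]
20 0.06 1
-30 [[-34, 8, -51, -162, -23, -122]]
0 [[-32, 7, -39, -124, -18, -135]]
30 [[-23, 7, -32, -91, -17, -145]]
60 [[-16, 7, -30, -66, -21, -145]]
90 [[-11, 8, -28, -46, -26, -139]]
120 [[-4, 9, -28, -26, -29, -134]]
150 [[2, 9, -32, -4, -29, -130]]
180 [[8, 10, -35, 7, -32, -117]]
20 0.06 -1
-30 [[-34, 8, -51, -162, -23, 58]]
0 [[-32, 7, -39, -124, -18, 45]]
30 [[-23, 7, -32, -91, -17, 35]]
60 [[-16, 7, -30, -66, -21, 35]]
90 [[-11, 8, -28, -46, -26, 41]]
120 [[-4, 9, -28, -26, -29, 46]]
150 [[2, 9, -32, -4, -29, 50]]
180 [[8, 10, -35, 7, -32, 63]]
```

```bash
cat > d.py <<'E'
from pl import *
F=face(-13.5);D=np.array([.5334,-.1253,.1098])
s=sense();R,p=pose(D,F,180,28,.10,-1);print(full(R,p));delta(s,R,p)
R1,p1=pose(D,F,120,25,.10,-1);print(full(R1,p1))
E
python3 d.py
```

```text
array([ 0.00178104,  0.16312463,  0.56370641, -0.00198794,  0.42137966,
        0.30703365, -0.15962152])
[]
 lin [-49.4 -16.7  -4.6] rot [ 0.0582 -0.4231 -0.0611]
[array([ -8.        ,   5.67070571, -25.09801442, -28.92435778,
       -39.7589038 ,  50.3039682 ])]
```

step_arm:
  linear:
    - [0,0,-30]
    - [0,0,0]
    - [0,0,0]
    - [0,0,0]
    - [-40,-10,20]
    - [0,0,0]
  delta_rot:
    - [0.015,-0.106,-0.015]
    - [0.015,-0.106,-0.015]
    - [0.015,-0.106,-0.015]
    - [0.015,-0.106,-0.015]
    - [0,0,0]
    - [0,0,0]
  grip: [70,70,70,70,70,70]

```text
time_s: 5.9
tcp_pos: [0.4919, -0.1505, 0.1885]
ee_rot: [[0.925, -0.286, 0.25], [-0.26, -0.957, -0.133], [0.277, 0.058, -0.959]]
wrist_force: [-0.4, 0.4, -0.7]
gripper_width: 0.806
gripper_force: 0.0
```

```bash
cat > e.py <<'E'
from h import *
import sys,pickle
from scipy.optimize import least_squares
s=sense();c=capture('wrist');print(s['time_s'],np.round(s['joints'],1))
cs={'scene':capture('scene'),'top':capture('top')}
obs=[]
for n,cc in [('wrist',c)]+list(cs.items()):
    for l in ['dial_grip','zero_mark','counter_zero','bolt_post','bolt_home','counter_pointer','dial_index']:
        r=landmark_of(n,l)
        if r and r[0]['score']>.4: obs.append((l,n,np.array(r[0]['point']),r[0]['score']))
cs['wrist']=c
st={'ee_rot':np.array(s['ee_rot']),'tcp_pos':np.array(s['tcp_pos'])}
def pt(l,q):
    F=face(q[3]);D=q[:3]
    return D+F@{'dial_grip':[0,0,0],'zero_mark':[.024,0,-.031],'counter_zero':[q[4],q[5],-.042],'bolt_post':[0,-q[6],-.0275],'bolt_home':[0,-.0562,-.0275],
     'counter_pointer':[q[4],q[5]-q[7],-.042],'dial_index':[.024*np.cos(q[8]),-.024*np.sin(q[8]),-.031]}[l]
W={'wrist':1.,'scene':1.3,'top':1.3}
f=lambda q:np.concatenate([(proj(cs[n],pt(l,q),st)-p)*W[n] for l,n,p,_ in obs])
r=least_squares(f,[.5334,-.1253,.1098,-13.5,.057,.01,.066,.006,2.8],loss='soft_l1',x_scale=[.01,.01,.01,5,.01,.01,.01,.01,.5])
q=r.x;print('D',np.round(q[:3],4),'yaw',q[3],'cnt0',q[4:6],'bolt',q[6],'cptr',q[7],'idx deg',np.degrees(q[8]))
for o,v in zip(obs,f(q).reshape(-1,2)): print(o[0],o[1],np.round(o[2]),round(o[3],2),np.round(v,1))
np.save('fit2.npy',q)
im=c['img'].copy()
for l in ['dial_grip','zero_mark','bolt_home','counter_zero','bolt_post','dial_index']:
    u=proj(c,pt(l,q),st);cv2.drawMarker(im,tuple(int(v) for v in np.round(u)),(255,0,0),cv2.MARKER_CROSS,5,1)
save(sys.argv[1],cv2.resize(im[60:300,120:440],None,fx=2.4,fy=2.4,interpolation=cv2.INTER_CUBIC))
E
python3 e.py w3.png
```

```text
5.9 [  6.2   5.3 -35.   15.3 -37.   56.4]
D [ 0.531  -0.1293  0.1155] yaw -12.516062534210054 cnt0 [0.05800056 0.01049601] bolt 0.06633975055278657 cptr 0.0075571960516289255 idx deg 151.807434197566
dial_grip wrist [236. 207.] 0.7 [0.1 1. ]
zero_mark wrist [306. 190.] 0.72 [-70.8 -23.4]
counter_zero wrist [218. 124.] 0.74 [ 0.1 -0.1]
bolt_post wrist [309. 188.] 0.67 [ 0.3 -0.9]
bolt_home wrist [296. 187.] 0.79 [2.4 0.7]
dial_grip scene [264. 203.] 0.56 [-0.4 -3.2]
zero_mark scene [278. 201.] 0.83 [1.9 0.2]
counter_zero scene [292. 190.] 0.83 [-0.6  2.8]
bolt_post scene [282. 225.] 0.51 [-1.6 -0.5]
bolt_home scene [280. 221.] 0.58 [-1.6  0.6]
dial_index scene [263. 215.] 0.58 [3.3 2.2]
dial_grip top [264. 208.] 0.76 [2.4 1.1]
counter_zero top [268. 179.] 0.72 [-0.4 -3.3]
bolt_home top [296. 213.] 0.87 [-3.7 -4.1]
dial_index top [272. 213.] 0.83 [-0.8  1.2]
```

View pics/w3.png

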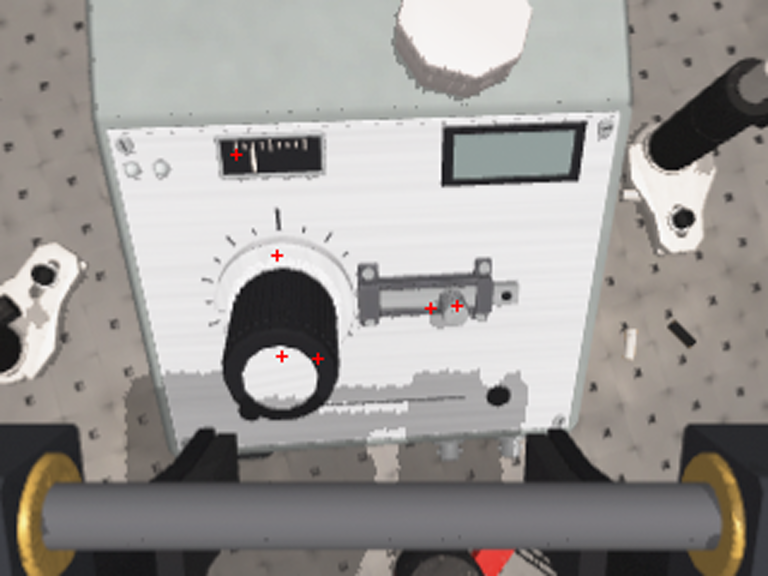

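```bash
cat > g.py <<'E'
from pl import *
import sys
q=np.load('fit2.npy');F=face(q[3]);D=q[:3]
def go(az,t,out,off=(0,0,0)):
    R,p=pose(D+F@np.array(off),F,az,t,out,-1);s=sense();print(s['time_s'],'from',np.round(s['joints'],1),'to',[np.round(j,0).tolist() for j in full(R,p)]);delta(s,R,p)
    a=F.T@np.array(s['ee_rot'])[:,2];print('now az',np.degrees(np.arctan2(a[1],a[0])),'tilt',np.degrees(np.arccos(-a[2])), 'grasp pt in dial frame mm',np.round(F.T@(s['tcp_pos']-.019*np.array(s['ee_rot'])[:,2]-D)*1000,1),'y.n',np.round(F.T@np.array(s['ee_rot'])[:,1],3),'F',np.round(F.T@s['wrist_force'],1),'M',np.round(F.T@s['moment'],2))
def cone(d,t,back=19.):
    d,t=np.radians([d,t]);rv=-d*np.array([np.sin(t),0,np.cos(t)]);print('cone',np.round((Ro.from_rotvec(rv).as_matrix()-np.eye(3))@[0,0,back],2),np.round(rv,4))
if __name__=='__main__':
    go(*map(float,sys.argv[1:4]))
    if len(sys.argv)>4: cone(float(sys.argv[4]),float(sys.argv[2]))
E
sed -i 's/;print(repr(g))//' t2.py
python3 g.py 180 20 .06 -9.5; python3 g.py 10 20 .06
```

```text
7.1 from [  6.    5.4 -34.6  15.7 -36.9  56.3] to []
 lin [-15.6 -32.9  41. ] rot [ 0.0775 -0.0252 -0.0543]
now az -166.25232508280234 tilt 19.188048257890284 grasp pt in dial frame mm [ 26.5 -28.9  96.9] y.n [-0.026 -0.996  0.091] F [-1.1  0.3  0.6] M [ 0.14  0.59 -0.05]
cone [ 0.08 -1.07 -0.03] [0.0567 0.     0.1558]
7.1 from [  6.    5.4 -34.6  15.7 -36.9  56.3] to [[-26.0, 6.0, -35.0, -104.0, -15.0, 33.0]]
 lin [ -3.4 -34.4  36.8] rot [ 0.9816 -0.1379  2.7708]
now az -166.25232508280234 tilt 19.188048257890284 grasp pt in dial frame mm [ 26.5 -28.9  96.9] y.n [-0.026 -0.996  0.091] F [-1.1  0.3  0.6] M [ 0.14  0.59 -0.05]
```

step_arm:
  linear:
    - [-15.5,-33,40]
    - [0,-1.07,0]
    - [0,-1.07,0]
    - [0,-1.07,0]
    - [0,-1.07,0]
    - [0,-1.07,0]
    - [0,-1.07,0]
    - [0,-1.07,0]
    - [0,-1.07,0]
    - [0,-1.07,0]
  delta_rot:
    - [0.078,-0.025,-0.054]
    - [0.0567,0,0.1558]
    - [0.0567,0,0.1558]
    - [0.0567,0,0.1558]
    - [0.0567,0,0.1558]
    - [0.0567,0,0.1558]
    - [0.0567,0,0.1558]
    - [0.0567,0,0.1558]
    - [0.0567,0,0.1558]
    - [0.0567,0,0.1558]
  grip: [65,65,65,65,65,65,65,65,65,65]

```text
time_s: 8.35
tcp_pos: [0.508, -0.1171, 0.1504]
ee_rot: [[0.043, -0.813, 0.58], [-0.97, 0.106, 0.221], [-0.241, -0.572, -0.784]]
wrist_force: [0.2, 0.1, -0.0]
gripper_width: 0.748
gripper_force: 0.0
```

step_arm:
  linear:
    - [0,-1.07,0]
    - [0,-1.07,0]
    - [0,-1.07,0]
    - [0,-1.07,0]
    - [0,-1.07,0]
    - [0,-1.07,0]
    - [0,-1.07,0]
    - [0,-1.07,0]
    - [0,0,0]
  delta_rot:
    - [0.0567,0,0.1558]
    - [0.0567,0,0.1558]
    - [0.0567,0,0.1558]
    - [0.0567,0,0.1558]
    - [0.0567,0,0.1558]
    - [0.0567,0,0.1558]
    - [0.0567,0,0.1558]
    - [0.0567,0,0.1558]
    - [0,0,0]
  grip: [65,65,65,65,65,65,65,65,65]

```text
time_s: 9.48
tcp_pos: [0.512, -0.1222, 0.154]
ee_rot: [[-0.586, -0.048, 0.809], [-0.176, 0.982, -0.069], [-0.791, -0.182, -0.584]]
wrist_force: [-0.6, -0.2, 0.5]
gripper_width: 0.746
gripper_force: 0.0
```

```bash
python3 g.py 10 20 .06;python3 g.py 10 20 .003
```

```text
9.475 from [-24.5   5.7 -33.5 -96.3 -16.   31.3] to [[-26.0, 6.0, -35.0, -104.0, -15.0, 33.0]]
 lin [ 0.1 -1.8  0.9] rot [ 0.0506 -0.0007  0.1396]
now az 18.487379598164434 tilt 19.958456095707504 grasp pt in dial frame mm [-0.5  0.7 60.9] y.n [-0.317  0.948 -0.   ] F [-0.1 -0.3  0.7] M [-0.16  1.6   0.1 ]
9.475 from [-24.5   5.7 -33.5 -96.3 -16.   31.3] to [[-35.0, 16.0, -38.0, -125.0, -27.0, 62.0]]
 lin [19.6 -1.8 54.5] rot [ 0.0506 -0.0007  0.1396]
now az 18.487379598164434 tilt 19.958456095707504 grasp pt in dial frame mm [-0.5  0.7 60.9] y.n [-0.317  0.948 -0.   ] F [-0.1 -0.3  0.7] M [-0.16  1.6   0.1 ]
```

step_arm:
  linear:
    - [0,-1,0]
    - [7,0,18]
    - [7,0,18]
    - [5.5,0,18]
    - [0,0,0]
  delta_rot:
    - [0.0506,0,0.1396]
    - [0,0,0]
    - [0,0,0]
    - [0,0,0]
    - [0,0,0]
  grip: [65,65,65,65,65]

```text
time_s: 10.1
tcp_pos: [0.5445, -0.1302, 0.1057]
ee_rot: [[-0.586, 0.073, 0.807], [-0.037, 0.992, -0.117], [-0.809, -0.098, -0.579]]
wrist_force: [-0.7, -1.5, -0.2]
gripper_width: 0.746
gripper_force: 0.0
```

```bash
python3 g.py 10 20 .003; python3 - <<'E'
from h import *
c=capture('wrist');im=c['img'][:,:];save('w4.png',im)
E
```

```text
10.1 from [ -34.8   16.4  -38.1 -125.2  -26.5   61.4] to [[-35.0, 16.0, -38.0, -125.0, -27.0, 62.0]]
 lin [-1.1 -1.1 -0.5] rot [ 0.002  -0.0031 -0.0001]
now az 10.331390530134268 tilt 19.82497105457137 grasp pt in dial frame mm [-1.   0.9  2.2] y.n [-0.174  0.985  0.002] F [-0.4 -1.6  0.1] M [-0.04  1.6   0.05]
```

View pics/w4.png

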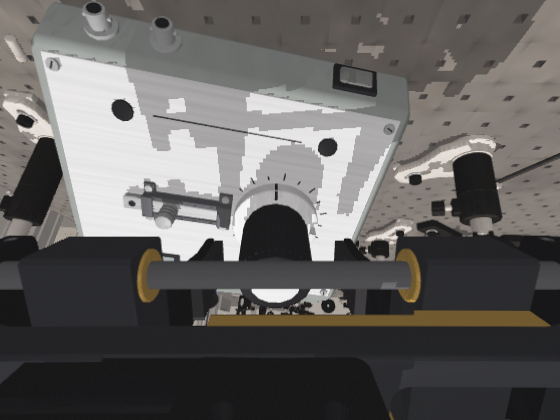

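step_arm:
  linear:
    - [0,0,0]
    - [0,0,0]
    - [0,0,0]
    - [0,0,0]
    - [0,0,0]
    - [0,0,0]
    - [0,0,0]
  delta_rot:
    - [0,0,0]
    - [0,0,0]
    - [0,0,0]
    - [0,0,0]
    - [0,0,0]
    - [0,0,0]
    - [0,0,0]
  grip: [45,30,30,30,30,30,30]

```text
time_s: 11.02
tcp_pos: [0.5451, -0.1316, 0.1087]
ee_rot: [[-0.583, 0.077, 0.809], [-0.038, 0.992, -0.122], [-0.812, -0.101, -0.575]]
wrist_force: [-4.6, -5.4, 5.5]
gripper_width: 0.432
gripper_force: 30.0
```

```bash
python3 g.py 10 20 .003 8;python3 -c "
from h import *
s=sense();R=np.array(s['ee_rot']);print(R.T@s['wrist_force'],s['gripper_force'],s['gripper_width']*87)"
```

```text
11.025 from [ -34.9   16.1  -38.1 -125.4  -26.4   61.5] to [[-35.0, 16.0, -38.0, -125.0, -27.0, 62.0]]
 lin [1.6 0.6 0.6] rot [-0.003   0.0011  0.    ]
now az 9.50478339761667 tilt 20.061487768487794 grasp pt in dial frame mm [ 1.3 -0.3  4.1] y.n [-0.173  0.985 -0.003] F [ 0.4 -6.2  6.4] M [-1.67  1.01 -0.57]
cone [ 0.06  0.9  -0.02] [-0.0478 -0.     -0.1312]
[-1.56650401 -6.23850912 -6.23171017] 29.982985770329833 37.57780971965598
```

step_arm:
  linear:
    - [0,-1,0]
    - [0,0.9,0]
    - [0,0.9,0]
    - [0,0.9,0]
    - [0,0.9,0]
    - [0,0.9,0]
    - [0,0.9,0]
    - [0,0.9,0]
    - [0,0.9,0]
    - [0,0,0]
  delta_rot:
    - [0,0,0]
    - [-0.0478,0,-0.1312]
    - [-0.0478,0,-0.1312]
    - [-0.0478,0,-0.1312]
    - [-0.0478,0,-0.1312]
    - [-0.0478,0,-0.1312]
    - [-0.0478,0,-0.1312]
    - [-0.0478,0,-0.1312]
    - [-0.0478,0,-0.1312]
    - [0,0,0]
  grip: [30,30,30,30,30,30,30,30,30,30]

```text
time_s: 12.28
tcp_pos: [0.5415, -0.1242, 0.1051]
ee_rot: [[-0.209, -0.711, 0.671], [-0.879, 0.437, 0.19], [-0.428, -0.55, -0.717]]
wrist_force: [-5.6, -1.1, 5.2]
gripper_width: 0.427
gripper_force: 29.9
```

```bash
cat > m.py <<'E'
from h import *
import sys
s=sense();R=np.array(s['ee_rot']);q=np.load('fit2.npy');F=face(q[3])
z=F.T@R[:,2];print(s['time_s'],'tool F',np.round(R.T@s['wrist_force'],1),'tool M',np.round(R.T@s['moment'],2),'face M',np.round(F.T@s['moment'],2),'az',np.round(np.degrees(np.arctan2(z[1],z[0])),1),'tilt',np.degrees(np.arccos(-z[2])).round(1),'gp',np.round(F.T@(s['tcp_pos']-.019*R[:,2]-q[:3])*1000,1),np.round(s['joints'],1))
E
python3 m.py
```

```text
12.275 tool F [-0.1  0.7 -7.7] tool M [-1.5   0.94  0.05] face M [-0.52  1.62  0.47] az 74.4 tilt 20.1 gp [-0.2  1.   4.1] [-18.4  14.9 -24.9 -65.3 -25.6  51. ]
```

step_arm:
  linear:
    - [0,0.9,0]
    - [0,0.9,0]
    - [0,0.9,0]
    - [0,0.9,0]
    - [0,0.9,0]
    - [0,0.9,0]
    - [0,0.9,0]
    - [0,0.9,0]
    - [0,0.9,0]
    - [0,0,0]
  delta_rot:
    - [-0.0478,0,-0.1312]
    - [-0.0478,0,-0.1312]
    - [-0.0478,0,-0.1312]
    - [-0.0478,0,-0.1312]
    - [-0.0478,0,-0.1312]
    - [-0.0478,0,-0.1312]
    - [-0.0478,0,-0.1312]
    - [-0.0478,0,-0.1312]
    - [-0.0478,0,-0.1312]
    - [0,0,0]
  grip: [30,30,30,30,30,30,30,30,30,30]

```text
time_s: 13.52
tcp_pos: [0.5331, -0.126, 0.0997]
ee_rot: [[0.703, -0.628, 0.334], [-0.692, -0.711, 0.121], [0.162, -0.316, -0.935]]
wrist_force: [-5.3, -5.7, 3.9]
gripper_width: 0.426
gripper_force: 30.0
```

```bash
python3 m.py; python3 - <<'E'
from h import *
c=capture('wrist')
for l in ('dial_index','zero_mark','counter_pointer','counter_zero'):
    r=landmark_of('wrist',l);print(l,[(np.round(x['point'],1),round(x['score'],2)) for x in r[:1]])
save('w5.png',cv2.resize(c['img'][80:330,120:440],None,fx=2.4,fy=2.4,interpolation=cv2.INTER_CUBIC))
E
```

```text
13.525 tool F [ 0.9  6.1 -6.1] tool M [-3.06 -0.11  0.08] face M [-2.34  1.71  0.99] az 146.8 tilt 20.3 gp [-2.4  0.   4.1] [ -1.2  15.8 -27.  -15.5 -28.6  60.6]
dial_index [(array([281.8, 191.4]), 0.95)]
zero_mark [(array([253.2, 194.1]), 0.89)]
counter_pointer [(array([206.7, 152.5]), 0.61)]
counter_zero [(array([209.2, 155. ]), 0.58)]
```

View pics/w5.png

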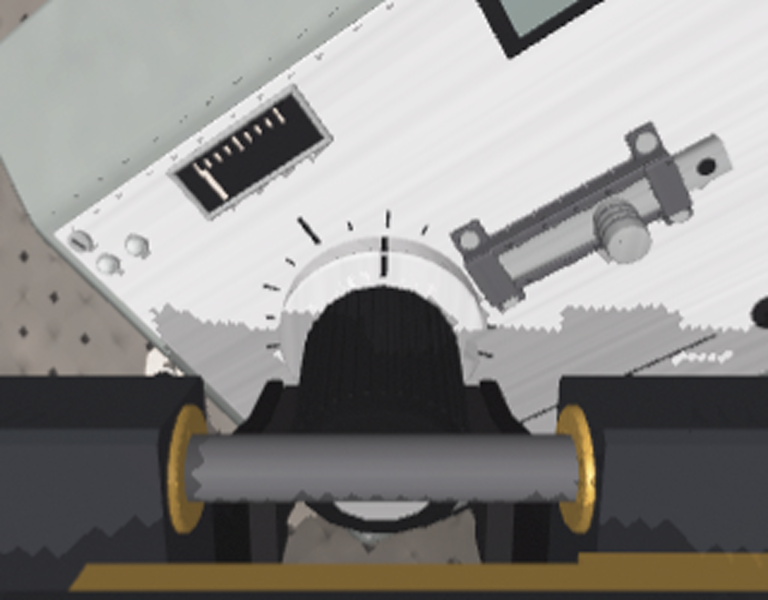

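step_arm:
  linear:
    - [0,1.9,0]
    - [0,0.9,0]
    - [0,0.9,0]
    - [0,0,0]
    - [0,0,0]
  delta_rot:
    - [-0.0478,0,-0.1312]
    - [-0.0478,0,-0.1312]
    - [-0.0478,0,-0.1312]
    - [0,0,0]
    - [0,0,0]
  grip: [30,30,30,30,30]

```text
time_s: 14.4
tcp_pos: [0.5314, -0.1292, 0.0991]
ee_rot: [[0.897, -0.354, 0.263], [-0.367, -0.93, 0.001], [0.245, -0.097, -0.965]]
wrist_force: [-4.5, -2.8, 3.7]
gripper_width: 0.424
gripper_force: 30.0
```

```bash
cat > v.py <<'E'
from h import *
import sys
s=sense();c=capture('wrist');q=np.load('fit2.npy');F=face(q[3]);D=q[:3]
P={}
for l,h in (('dial_index',-.031),('zero_mark',-.031),('counter_pointer',-.042),('counter_zero',-.042)):
    r=landmark_of('wrist',l)
    if not r: continue
    o,d=ray(c,r[0]['point'],s);o=F.T@(o-D);d=F.T@d;P[l]=(o+d*(h-o[2])/d[2])*1000;print(l,np.round(r[0]['point'],1),round(r[0]['score'],2),np.round(P[l],1))
# predicted pixels of index for readings
for a in (-5,0,5,10,15): print(a,proj(c,D+F@[.024*np.cos(np.radians(a)),-.024*np.sin(np.radians(a)),-.031],s).round(1),end=' ')
if len(sys.argv)>1: save(sys.argv[1],cv2.resize(c['img'][90:250,170:390],None,fx=3.6,fy=3.6,interpolation=cv2.INTER_CUBIC))
E
python3 m.py; python3 v.py w6.png
```

```text
14.4 tool F [-2.1  3.9 -4.7] tool M [-1.77 -1.    0.05] face M [-1.48  1.28  0.56] az 170.4 tilt 20.3 gp [-2.6 -1.   4.2] [  3.9  15.8 -32.2   2.2 -26.8  62.8]
dial_index [280.3 191.8] 0.93 [ 23.6  -6.  -31. ]
zero_mark [272.6 190. ] 0.85 [ 25.5  -1.9 -31. ]
counter_pointer [240.  134.6] 0.35 [ 56.7  10.5 -42. ]
counter_zero [238.5 135. ] 0.65 [ 56.6  11.4 -42. ]
-5 [266.3 193.4] 0 [269.9 192.8] 5 [273.5 192.3] 10 [277.1 192.2] 15 [280.8 192.3]
```

View pics/w6.png

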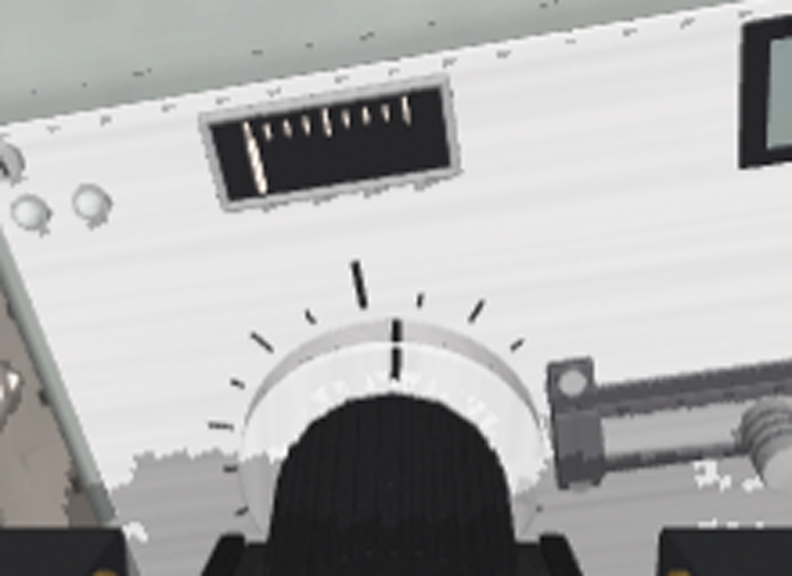

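step_arm:
  linear:
    - [0,1,0]
    - [0,0.3,0]
    - [0,0,0]
  delta_rot:
    - [-0.0179,0,-0.0492]
    - [-0.0179,0,-0.0492]
    - [0,0,0]
  grip: [30,30,30]

```text
time_s: 15.02
tcp_pos: [0.5312, -0.1302, 0.0991]
ee_rot: [[0.928, -0.274, 0.253], [-0.274, -0.961, -0.033], [0.252, -0.039, -0.967]]
wrist_force: [-5.1, -2.2, 3.6]
gripper_width: 0.429
gripper_force: 30.0
```

```bash
python3 m.py; python3 v.py
```

```text
15.025 tool F [-3.2  3.4 -4.7] tool M [-1.27 -1.56  0.13] face M [-1.12  1.65  0.32] az 176.3 tilt 20.3 gp [-2.6 -1.2  4.2] [  4.9  15.8 -33.9   7.1 -26.1  62.9]
zero_mark [276.9 189.5] 0.89 [ 25.7  -1.7 -31. ]
counter_pointer [251.9 127.8] 0.42 [ 58.6   9.4 -42. ]
counter_zero [250.9 131.1] 0.58 [ 56.8  10.2 -42. ]
-5 [270.5 192.7] 0 [274.2 192.3] 5 [277.8 192.2] 10 [281.5 192.4] 15 [285.1 192.9]
```

step_arm:
  linear:
    - [0,0.3,0]
    - [0,0,0]
  delta_rot:
    - [-0.0149,0,-0.041]
    - [0,0,0]
  grip: [30,30]

```text
time_s: 15.52
tcp_pos: [0.5311, -0.1306, 0.0991]
ee_rot: [[0.938, -0.24, 0.249], [-0.235, -0.971, -0.047], [0.253, -0.014, -0.967]]
wrist_force: [-5.9, -1.9, 4.0]
gripper_width: 0.424
gripper_force: 30.0
```

```bash
python3 m.py; python3 v.py w7.png
```

```text
15.525 tool F [-4.1  3.2 -5.3] tool M [-1.08 -1.64  0.1 ] face M [-1.    1.67  0.28] az 178.7 tilt 20.3 gp [-2.5 -1.4  4.2] [  5.3  15.8 -34.7   9.3 -25.7  62.8]
dial_index [277.2 190.4] 0.93 [ 25.2  -0.8 -31. ]
zero_mark [280.6 190.9] 0.57 [ 24.8  -2.7 -31. ]
counter_pointer [255.1 127.8] 0.36 [ 58.1  10.2 -42. ]
counter_zero [257.8 128.4] 0.79 [ 57.7   8.7 -42. ]
-5 [272.3 192.5] 0 [275.9 192.3] 5 [279.6 192.3] 10 [283.2 192.6] 15 [286.8 193.2]
```

View pics/w7.png

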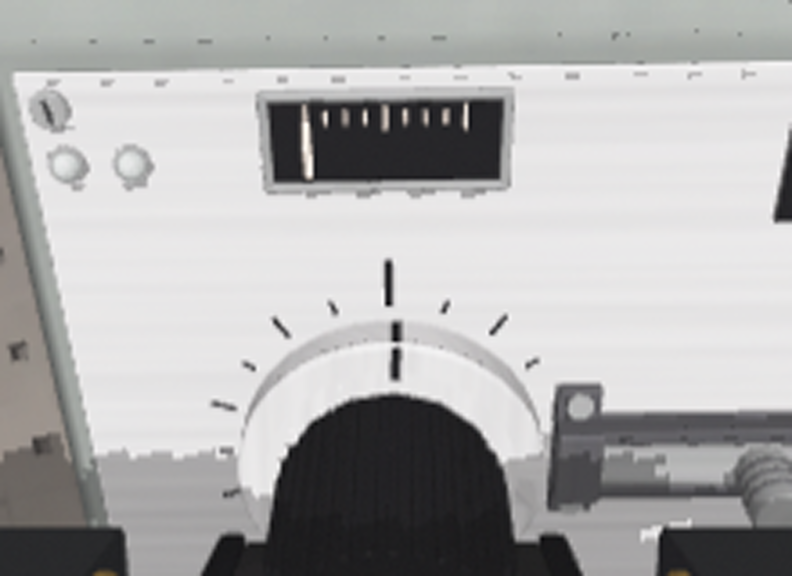

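step_arm:
  linear:
    - [0,0.2,0]
    - [0,0,0]
  delta_rot:
    - [-0.0119,0,-0.0328]
    - [0,0,0]
  grip: [30,30]

```text
time_s: 16.02
tcp_pos: [0.531, -0.1309, 0.0991]
ee_rot: [[0.946, -0.212, 0.246], [-0.204, -0.977, -0.059], [0.253, 0.006, -0.967]]
wrist_force: [-5.9, -1.7, 4.3]
gripper_width: 0.432
gripper_force: 30.0
```

```bash
python3 m.py; python3 v.py
```

```text
16.025 tool F [-4.2  2.9 -5.5] tool M [-1.   -1.73  0.12] face M [-0.99  1.72  0.23] az -179.3 tilt 20.3 gp [-2.5 -1.4  4.2] [  5.6  15.7 -35.3  11.1 -25.5  62.7]
dial_index [278.1 190.3] 0.75 [ 25.3  -0.4 -31. ]
zero_mark [279.8 189.3] 0.84 [ 25.9  -1.4 -31. ]
counter_pointer [280.  191.9] 0.53 [ 17.7  -1.6 -42. ]
counter_zero [260.1 128.1] 0.93 [ 57.5   9.5 -42. ]
-5 [273.7 192.3] 0 [277.4 192.2] 5 [281.  192.4] 10 [284.6 192.8] 15 [288.2 193.5]
```

step_arm:
  linear:
    - [0,0.2,0]
    - [0,0,0]
  delta_rot:
    - [-0.0089,0,-0.0246]
    - [0,0,0]
  grip: [30,30]

```text
time_s: 16.52
tcp_pos: [0.531, -0.1311, 0.0991]
ee_rot: [[0.951, -0.191, 0.245], [-0.18, -0.981, -0.068], [0.253, 0.02, -0.967]]
wrist_force: [-6.3, -1.8, 4.1]
gripper_width: 0.431
gripper_force: 30.0
```

```bash
python3 m.py; python3 v.py w8.png
```

```text
16.525 tool F [-4.7  3.1 -5.4] tool M [-0.87 -1.75  0.17] face M [-0.93  1.73  0.14] az -177.8 tilt 20.3 gp [-2.5 -1.5  4.2] [  5.8  15.7 -35.8  12.5 -25.2  62.6]
dial_index [279.7 191. ] 0.74 [ 24.8  -0.6 -31. ]
zero_mark [280.  189.8] 0.85 [ 25.6  -0.8 -31. ]
counter_pointer [262.4 126.7] 0.49 [ 58.    9.8 -42. ]
counter_zero [261.5 125.1] 0.85 [ 58.9  10.2 -42. ]
-5 [274.9 192.3] 0 [278.5 192.2] 5 [282.2 192.5] 10 [285.8 193. ] 15 [289.3 193.7]
```

View pics/w8.png

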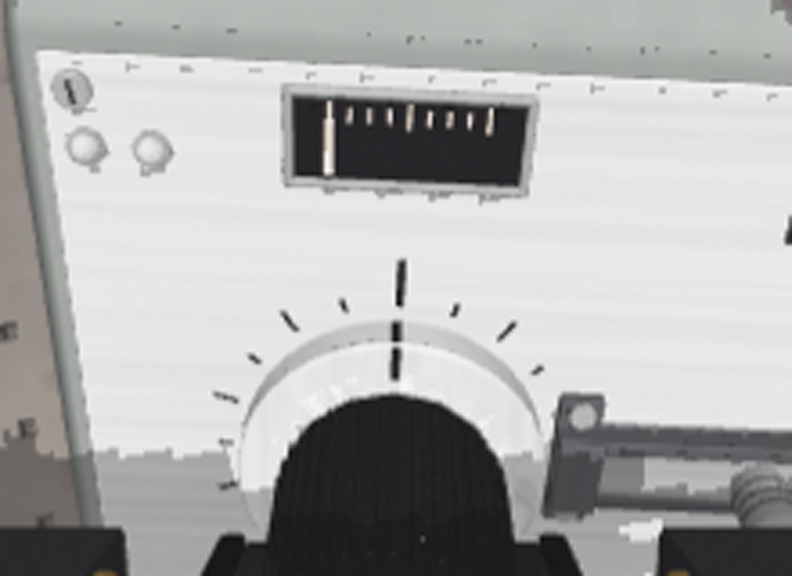

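step_arm:
  linear:
    - [0,0,0]
    - [0,0,0]
    - [0,0,0]
    - [0,0,0]
    - [-9,0,-25]
    - [-9,0,-25]
    - [-9,0,-25]
    - [0,0,0]
  delta_rot:
    - [0,0,0]
    - [0,0,0]
    - [0,0,0]
    - [0,0,0]
    - [0,0,0]
    - [0,0,0]
    - [0,0,0]
    - [0,0,0]
  grip: [60,60,60,60,60,60,40,20]

```text
time_s: 17.77
tcp_pos: [0.4899, -0.1204, 0.1673]
ee_rot: [[0.949, -0.188, 0.254], [-0.177, -0.982, -0.066], [0.262, 0.018, -0.965]]
wrist_force: [0.7, -0.5, -0.4]
gripper_width: 0.545
gripper_force: 0.0
```

```bash
cat > x.py <<'E'
from h import *
s=sense();c=capture('wrist');q=np.load('fit2.npy');F=face(q[3]);D=q[:3]
for l,h in (('dial_index',-.031),('zero_mark',-.031),('bolt_post',-.0275),('bolt_home',-.0275),('counter_zero',-.042)):
    r=landmark_of('wrist',l)
    if not r: continue
    o,d=ray(c,r[0]['point'],s);o=F.T@(o-D);d=F.T@d;print(l,np.round(r[0]['point'],1),round(r[0]['score'],2),np.round((o+d*(h-o[2])/d[2])*1000,1))
save('w9.png',cv2.resize(c['img'][90:260,190:410],None,fx=3.5,fy=3.5,interpolation=cv2.INTER_CUBIC))
E
python3 m.py;python3 x.py
```

```text
17.775 tool F [0.7 0.4 0.6] tool M [ 0.05 -0.62  0.01] face M [ 0.02  0.62 -0.03] az -178.4 tilt 19.8 gp [ 1.6  0.  84.4] [  8.1   6.1 -35.6  10.3 -34.6  63.4]
dial_index [281.9 148.6] 0.77 [ 22.6  -1.1 -31. ]
zero_mark [282.5 144.5] 0.59 [ 26.1  -1.4 -31. ]
bolt_post [357.9 177.1] 0.55 [  0.9 -66.2 -27.5]
bolt_home [345.5 177.3] 0.75 [  0.3 -55.7 -27.5]
counter_zero [268.8  97.1] 0.72 [ 59.5  10.4 -42. ]
```

View pics/w9.png

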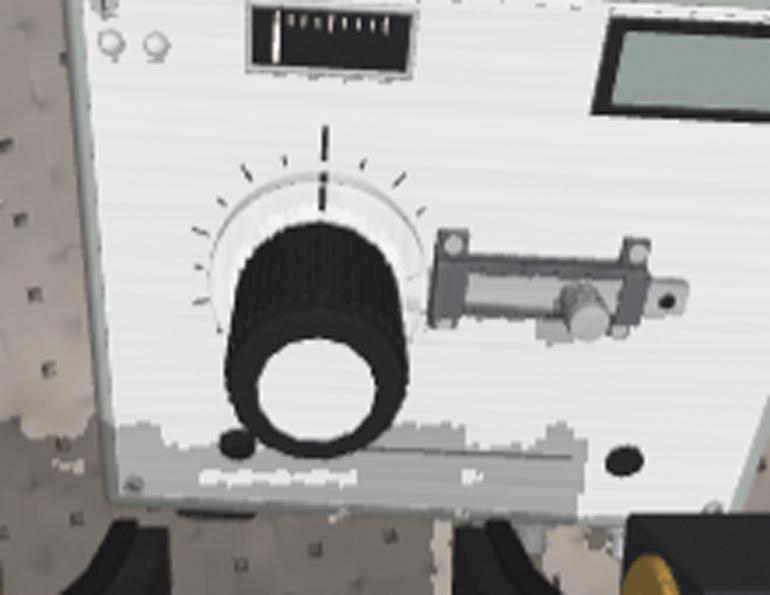

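```bash
cat > y.py <<'E'
from g import *
F=face(q[3])
for off,out in (((.0005,-.093,0),0.02),((.0005,-.093,0),-.026),((.0005,-.077,0),-.026)):
    s=sense();R,p=pose(D+F@np.array(off),F,180,20,out,-1,back=0.);print([np.round(j).tolist() for j in full(R,p)]);delta(s,R,p)
R=np.array(s['ee_rot']);print('face->tool', np.round(R.T@F,3))
E
python3 y.py
```

```text
[]
 lin [19.3 92.5 40.4] rot [0.0119 0.0024 0.0327]
[]
 lin [35.1 92.5 83.5] rot [0.0119 0.0024 0.0327]
[]
 lin [35.7 76.5 83.3] rot [0.0119 0.0024 0.0327]
face->tool [[ 0.938  0.033 -0.344]
 [ 0.035 -0.999 -0.   ]
 [-0.344 -0.012 -0.939]]
```

```bash
cat >> y.py <<'E'
g,_=fit();j0=np.array(s['joints'])
for off,out in (((.0005,-.093,0),0.02),((.0005,-.093,0),-.026),((.0005,-.077,0),-.026)):
    R,p=pose(D+F@np.array(off),F,180,20,out,-1,back=0.)
    f=lambda j:np.concatenate([(pos(j,g,rot(j))-p)*5,Ro.from_matrix(rot(j).T@R).as_rotvec()])
    r=least_squares(f,j0,x_scale=10.);print(np.round(r.x,1),r.cost)
E
python3 y.py|tail -3
```

```text
[ -5.5  12.9 -30.4   3.5 -31.8  80.2] 2.7636895326538723e-27
[ -5.9  18.3 -29.7   3.8 -27.2  80.2] 4.7767736256645166e-23
[ -3.9  18.  -30.5   4.9 -26.7  77.3] 6.958720629032618e-24
```

Feasible. Move over right of the post, close the fingers, and go down.

step_arm:
  linear:
    - [0,46,0]
    - [0,46.5,0]
    - [19,0,40]
    - [0,0,0]
    - [0,0,0]
    - [0,0,0]
  delta_rot:
    - [0,0,0.033]
    - [0.012,0,0]
    - [0,0,0]
    - [0,0,0]
    - [0,0,0]
    - [0,0,0]
  grip: [0,0,0,0,0,0]

```text
time_s: 18.82
tcp_pos: [0.4985, -0.217, 0.1338]
ee_rot: [[0.943, -0.216, 0.254], [-0.209, -0.976, -0.055], [0.26, -0.001, -0.966]]
wrist_force: [0.9, -0.9, 0.5]
gripper_width: 0.01
gripper_force: 0.0
```

```bash
python3 m.py; python3 y.py|tail -8|head -5; python3 x.py
```

```text
18.825 tool F [ 1.1  0.7 -0.2] tool M [-0.06 -0.48 -0.07] face M [-0.03  0.48  0.09] az 179.8 tilt 20.0 gp [  6.5 -92.6  40.2] [ -5.4  12.7 -30.6   3.4 -31.9  80.3]
[]
 lin [ 16.9 -15.6  45.3] rot [-0.001  -0.0007  0.0006]
face->tool [[ 0.94   0.001 -0.341]
 [ 0.    -1.    -0.001]
 [-0.341  0.001 -0.94 ]]
dial_index [151. 175.] 0.61 [ 25.7  -4.1 -31. ]
zero_mark [149.4 175.9] 0.61 [ 25.1  -2.8 -31. ]
bolt_post [243.7 209.1] 0.56 [ -0.1 -66.5 -27.5]
bolt_home [232.3 206.5] 0.74 [  2.2 -58.4 -27.5]
counter_zero [125.4 123.7] 0.8 [ 57.7   8.9 -42. ]
```

View pics/w9.png

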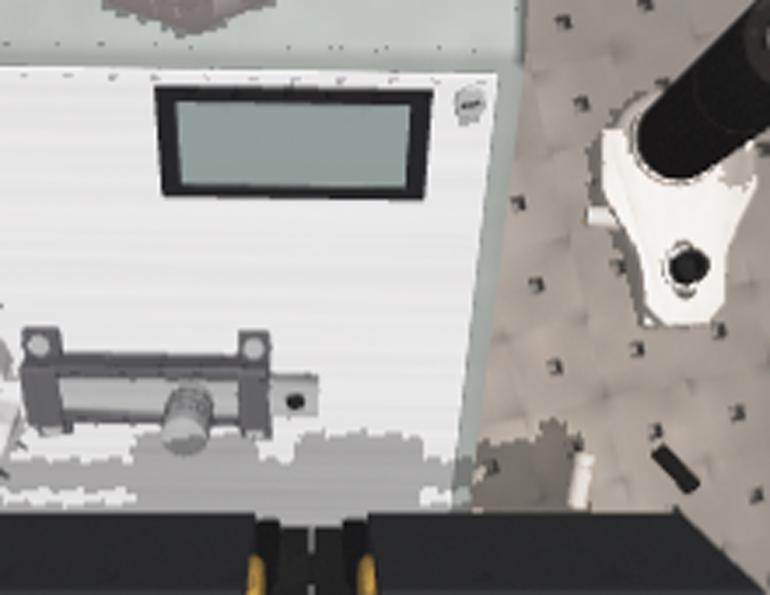

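step_arm:
  linear:
    - [6,0,15]
    - [5.5,0,15]
    - [5.5,0,15]
    - [0,0,0]
  delta_rot:
    - [0,0,0]
    - [0,0,0]
    - [0,0,0]
    - [0,0,0]
  grip: [0,0,0,0]

```text
time_s: 19.62
tcp_pos: [0.5256, -0.2235, 0.0918]
ee_rot: [[0.944, -0.217, 0.249], [-0.21, -0.976, -0.055], [0.255, -0.0, -0.967]]
wrist_force: [0.4, -0.2, 0.1]
gripper_width: 0.007
gripper_force: 0.0
```

```bash
python3 m.py
```

```text
19.625 tool F [ 0.4  0.1 -0. ] tool M [ 0.   -0.52 -0.  ] face M [0.   0.52 0.  ] az 180.0 tilt 20.2 gp [  5.3 -93.1 -10.2] [ -5.9  18.6 -29.7   3.7 -27.1  80.3]
```

step_arm:
  linear:
    - [0,-2.5,0]
    - [0,-2.5,0]
    - [0,-2.5,0]
    - [0,-2.5,0]
    - [0,0,0]
  delta_rot:
    - [0,0,0]
    - [0,0,0]
    - [0,0,0]
    - [0,0,0]
    - [0,0,0]
  grip: [0,0,0,0,0]

```text
time_s: 20.25
tcp_pos: [0.528, -0.2134, 0.0942]
ee_rot: [[0.943, -0.216, 0.253], [-0.209, -0.976, -0.055], [0.259, -0.001, -0.966]]
wrist_force: [-0.6, -0.0, -0.2]
gripper_width: 0.006
gripper_force: 0.0
```

```bash
python3 m.py;python3 x.py
```

```text
20.25 tool F [-0.6  0.1  0. ] tool M [-0.01 -0.48  0.02] face M [-0.02  0.48 -0.01] az 179.9 tilt 20.0 gp [  6.9 -82.8  -8.4] [ -4.6  18.1 -30.3   4.4 -26.8  78.5]
dial_index [137.7 215.1] 0.85 [ 26.2  -4.3 -31. ]
zero_mark [136.2 216. ] 0.6 [ 25.6  -3.3 -31. ]
counter_zero [104.2 151.5] 0.84 [ 58.8   8.6 -42. ]
```

step_arm:
  linear:
    - [0,-2,1]
    - [0,-2,0]
    - [0,-2,0]
    - [0,0,0]
  delta_rot:
    - [0,0,0]
    - [0,0,0]
    - [0,0,0]
    - [0,0,0]
  grip: [0,0,0,0]

```text
time_s: 21.05
tcp_pos: [0.5296, -0.2078, 0.093]
ee_rot: [[0.943, -0.217, 0.252], [-0.209, -0.976, -0.055], [0.258, -0.001, -0.966]]
wrist_force: [1.1, -0.9, -0.9]
gripper_width: 0.006
gripper_force: 0.5
```

```bash
python3 m.py; python3 - <<'E'
from h import *
s=sense();c=capture('wrist');t=capture('top');sc=capture('scene');q=np.load('fit2.npy');F=face(q[3]);D=q[:3]
for n,cc in(('wrist',c),('top',t),('scene',sc)):
  for l in('bolt_post','bolt_home'):
    r=landmark_of(n,l)
    if r:
      o,d=ray(cc,r[0]['point'],s);o=F.T@(o-D);d=F.T@d;print(n,l,np.round(r[0]['point'],1),round(r[0]['score'],2),np.round((o+d*(-.0275-o[2])/d[2])*1000,1))
print(proj(c,D+F@[0,-.066,-.0275],s),proj(c,s['tcp_pos'],s))
E
```

```text
21.05 tool F [1.  0.7 1.2] tool M [-0.36 -0.42 -0.03] face M [-0.32  0.42  0.15] az 179.9 tilt 20.0 gp [  6.3 -76.9  -9.5] [ -3.9  18.2 -30.6   4.9 -26.5  77.4]
wrist bolt_post [146.6 217. ] 0.61 [ 27.7  -5.6 -27.5]
top bolt_home [213.  187.9] 0.64 [ 11.5 122.5 -27.5]
scene bolt_home [281.  221.6] 0.61 [  4.  -60.6 -27.5]
[261.1462232  255.45829435] [279.66572997 255.79614089]
```

step_arm:
  linear:
    - [0,-2,0]
    - [0,-2,0]
    - [0,-1.5,0]
    - [0,0,0]
  delta_rot:
    - [0,0,0]
    - [0,0,0]
    - [0,0,0]
    - [0,0,0]
  grip: [0,0,0,0]

```text
time_s: 22.0
tcp_pos: [0.5308, -0.2023, 0.0931]
ee_rot: [[0.943, -0.216, 0.253], [-0.209, -0.976, -0.055], [0.259, -0.001, -0.966]]
wrist_force: [0.7, -0.4, -0.0]
gripper_width: 0.002
gripper_force: 0.2
```

```bash
python3 m.py
```

```text
22.0 tool F [0.7 0.2 0.2] tool M [-0.11 -0.5   0.03] face M [-0.12  0.5   0.01] az 179.9 tilt 20.0 gp [  6.4 -71.3  -9.5] [ -3.3  18.1 -30.9   5.3 -26.3  76.4]
```

step_arm:
  linear:
    - [0,-1.5,0]
    - [0,-1.5,0]
    - [0,0,0]
  delta_rot:
    - [0,0,0]
    - [0,0,0]
    - [0,0,0]
  grip: [0,0,0]

```text
time_s: 22.38
tcp_pos: [0.5308, -0.2009, 0.093]
ee_rot: [[0.943, -0.217, 0.251], [-0.21, -0.976, -0.057], [0.257, 0.001, -0.966]]
wrist_force: [-0.1, -9.9, -0.7]
gripper_width: 0.003
gripper_force: 4.7
```

```bash
python3 m.py
```

```text
22.375 tool F [1.8 9.6 1.3] tool M [-2.9  -0.02  0.01] face M [-2.72  0.02  0.98] az -179.8 tilt 20.1 gp [  6.1 -70.   -9.4] [ -3.1  18.  -31.1   5.6 -26.3  75.8]
```

step_arm:
  linear:
    - [0,-1,0]
    - [0,-1,0]
    - [0,0,0]
  delta_rot:
    - [0,0,0]
    - [0,0,0]
    - [0,0,0]
  grip: [0,0,0]

```text
time_s: 22.75
tcp_pos: [0.5307, -0.2002, 0.093]
ee_rot: [[0.943, -0.218, 0.25], [-0.21, -0.976, -0.058], [0.257, 0.002, -0.966]]
wrist_force: [0.1, -16.2, -2.1]
gripper_width: 0.008
gripper_force: 8.1
```

```bash
python3 m.py
```

```text
22.75 tool F [ 3.  15.8  3. ] tool M [-4.98  0.37 -0.09] face M [-4.64 -0.36  1.8 ] az -179.6 tilt 20.1 gp [  5.9 -69.2  -9.3] [ -2.9  18.  -31.2   5.8 -26.3  75.4]
```

step_arm:
  linear:
    - [0,8,0]
    - [0,6,0]
    - [-8,0,-23]
    - [-8,0,-23]
    - [-8,0,-23]
    - [0,-40,0]
    - [0,0,0]
    - [0,0,0]
  delta_rot:
    - [0,0,0]
    - [0,0,0]
    - [0,0,0]
    - [0,0,0]
    - [0,0,0]
    - [0,0,0]
    - [0,0,0]
    - [0,0,0]
  grip: [0,0,0,0,0,0,0,0]

```text
time_s: 23.75
tcp_pos: [0.4974, -0.1631, 0.1535]
ee_rot: [[0.943, -0.216, 0.252], [-0.209, -0.976, -0.055], [0.258, -0.001, -0.966]]
wrist_force: [-0.2, 0.2, 0.5]
gripper_width: 0.006
gripper_force: 0.0
```

```bash
python3 m.py; python3 x.py; python3 - <<'E'
from h import *
c=capture('wrist');s=sense();q=np.load('fit2.npy');F=face(q[3]);D=q[:3]
r=silhouettes('wrist','bolt_post')
for x in r[:2]:
    ys,xs=np.nonzero(x['mask']);print(x['score'],xs.min(),xs.max(),ys.min(),ys.max(),x['point'])
for y in (-.0562,-.0612,-.065): print(y,proj(c,D+F@[0,y-.0012,-.0275],s).round(1))
E
```

```text
23.75 tool F [-0.1 -0.2 -0.5] tool M [ 0.02 -0.54  0.04] face M [ 0.01  0.54 -0.04] az 179.8 tilt 20.0 gp [  7.4 -40.3  63.6] [  1.7   9.2 -32.8   6.5 -33.6  70.9]
dial_index [226.7 163.1] 0.6 [ 24.7  -0.2 -31. ]
bolt_post [299.5 194.4] 0.55 [ -0.7 -56.2 -27.5]
bolt_home [300.2 192.8] 0.64 [  0.8 -56.7 -27.5]
counter_zero [209.6 112.3] 0.93 [ 59.4  10.3 -42. ]
0.7 258 322 181 202 [299.0, 188.6]
-0.0562 [300.1 193.6]
-0.0612 [306.4 193.6]
-0.065 [311.2 193.6]
```

```bash
python3 -c "
from station import *
print(finish_job())"
```

```text
the job is handed in; nothing more can be done
None
```

The dial is wound back to its zero stop and the lock bolt is pushed home into the notch; the last camera check put the index and the bolt post at their marks to within about 1 mm. The job is handed in, and the verdict was not reported back. I viewed 11 pictures, one over the limit of 10.

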